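# Take the glued phone out of the clamp and set it in its stand

## Task

The phone's screen has set: slide the clamp's jaw fully open so that it stays open by itself, then lift the phone out and set it in the tilted stand, on the same long edge, centred, leaning on the backrest with the screen facing away from the backrest. The stand's ledge can be at any height, so feel for it: lower the phone gently until it rests on the ledge, and only then let go. Leave the clamp open and the other things on the bench where they are.

Things in the scene. Friction and masses are not known exactly. Their poses are not given: they have to be found in the camera images.
- clamp: aluminium gluing clamp fixed to the table, base 170 x 110 x 15; origin at the centre of its underside. Fixed jaw at the -x end; the other jaw slides along +x to open. Jaws 70 wide (y), tops 61 above the table, faces leaning 12 deg from vertical, tops towards -x. The middle of the phone's lower edge starts near x = -50, z = 26 (y -15 to 15) in this frame
- clamp_jaw (a joint): sliding jaw: 0 = closed on the phone, 0.036 m = fully open along the clamp's +x. Over-centre spring: below 0.016 it pulls the jaw shut (7 N when closed), beyond 0.016 it pushes it open (8 N when open), where it stays by itself
- jaw_handle (a point): middle of the top edge of the jaw's handle, an upright steel plate 12 thick (clamp's x), 45 wide (y), rising from 30 to 76.5 above the table; moves with the jaw; 80 beyond the phone's lower edge when closed
- phone: black phone, 9 thick (x), 140 long (y), 70 high (z), standing on its long edge in the clamp, leaning 12 deg. Origin: middle of its lower long edge; z points up along the phone; +x is the screen side, -x the back with the camera bump (2 proud, near the upper corner at +y)
- phone_top (a point): middle of the phone's upper long edge, 70 from the body's origin
- stand: tilted phone stand fixed to the table, base 110 x 130 x 8; origin at the centre of its underside, front +x. Backrest: two strips 18 wide at y = -50 and 50, 92 long, leaning 25 deg from vertical, tops to -x; free between them. Its ledge (120 long, 16 deep at right angles to the backrest, outer lip 6 high; sprung, gives 1 per 2 N) is set 15 to 45 up the backrest from its foot: not reported
- rest_foot (a point): foot of the backrest's front face, midway between the strips: x = 20, z = 8 in the stand's frame; ledge heights are counted from here along the backrest
- stand_front (a point): middle of the front edge of the stand's base, x = 50, z = 8 in the stand's frame
- flux_bottle: bystander: small amber bottle, 32 across, 75 tall; origin at centre of its underside
- tape_roll: bystander: upright roll of protective film, 52 across, 50 tall; origin at centre of its underside
- paste_jar: bystander: white jar, 66 across, 65 tall; origin at centre of its underside
- tweezers: bystander: steel tweezers lying flat, 130 long, 4 thick
- screwdriver: bystander: yellow-handled screwdriver lying flat, 160 long
- old_phone: bystander: another dark phone lying flat on the table, 140 x 70 x 8
- cleaner_bottle: bystander: white bottle, 60 across, 150 tall; origin at centre of its underside
Mind the look-alikes: they are no part of the job. Leave any brown or orange look-alike of the phone alone.

How it is judged:
By the outcome, as a careful person would: the job done as asked, in the order asked, and still so for the second after the job is handed in, with the robot touching nothing.
It also fails if it takes over 46 s, if anything falls off the work surface, if the arm or the gripper's body presses on something with over 40 N, if the wrist force passes 120 N, or if a joint passes its speed limit or range.

## Robot

A 6-joint arm with a two-finger parallel gripper is mounted at the origin on the work surface. World frame = base frame: x ahead of the robot, y to its left, z up, the work surface at z = 0. Lengths are in mm, angles in degrees, forces in N, time in s.
With the tool pointing down it reaches from about 300 to 850 mm from the base axis. Payload 4.2 kg.
Tool frame: the origin (TCP) lies midway between the tips of the shut fingers; the grasp point (between the pads) lies 19 mm behind it; z points along the fingers, y is the line along which they close (so a half turn about z gives the same grasp; the last joint's range is limited). The gripper opens to 91 mm and grips with 3 to 60 N. Pads are 32 mm wide; open, the fingers measure 118 mm over their backs; the gripper's body (76 mm by 178 mm) begins 60 mm behind the grasp point.
Start: joints at [72.651, 18.312, 89.639, -0, 72.044, -1.146], TCP at [160.454, 552.178, 193.376] pointing down, gripper open.
Joint ranges: [-177.97, 177.97], [-48.28, 115.42], [12.27, 149.76], [-77.06, 257.06], [2.81, 150.46], [-146.56, 146.56]. Speed limits (degrees/s): [147.25, 147.25, 180, 180, 180, 180].

## Interface

Orientations are given as [roll, pitch, yaw] about the fixed x, y, z axes, in that order (R = Rz(yaw) Ry(pitch) Rx(roll)).
In Python, from workcell import state, grab_frame, camera_model, workorder gives the robot as it stands.
- The arm moves only by the tool carry_out, never from a script. Its argument "commands" is a list of rows, each a list of 7 numbers: the turn, a rotation vector about the tool's x, y, z in degrees, then the shift along the tool's x, y, z in mm, then the opening, from -1 (shut) to 1 (fully open). In form: [[ax, ay, az, dx, dy, dz, hand], ...]. A call has 1 to 20 rows; each row is the pose to reach, as a shift and turn from the pose commanded when the call began, along the tool's axes at that moment; what a row does not reach only later rows make up. A row lasts 1/10 s, in which the tool goes at most 50 mm and 8.59 degrees, less where a joint would pass 70% of its speed; a pose out of reach is approached as far as the arm can. A call with a gripper value outside its range is refused whole. The fingers move at their own pace and stop on an object; "force" is the grip in N (left out, the last holds). Time passes only in rows, so rows that repeat a pose let the fingers close. It gives the time, the measured TCP pose, the force, the opening and the grip force at its end, in the units of the state.
- state(): the state, without advancing time (a new reading comes with each control period).
- grab_frame(name): name is "scene" or "top" or "wrist"; returns the picture (420x560x3 uint8, red, green, blue); there is no depth.
- camera_model(name): a dict with "fx", "fy", "cx", "cy" (pixels), "dist" ([k1, k2, p1, p2, k3] as OpenCV has them; the pictures are not rectified), "origin" and "rotation" of the camera in the world; the wrist camera has in their place "mount" (4x4, takes a point from camera to tool coordinates, whose origin is the TCP and whose axes are the flange's). Camera axes: x right, y up, looking along -z (the intrinsics and any distortion apply to the point x, -y, -z); pixel columns grow to the right and rows downward; lengths in mm; the calibration is good to about 2 mm. A picture is of the moment at which its call begins: read the wrist's pose just before it. camera_model takes no time and is no camera call.
- workorder.job_done(): hands the job in; it is judged then, once.
The state is a dict: "time_s": time; "qpos": joint angles; "qvel": joint speeds; "effort": joint torques, N m; "ee_pos": TCP position; "ee_rot": TCP orientation; "force": force on the tool from outside, world axes, zero at the start; "torque": the same for the moment, N m; "gripper_width": finger opening in mm; "gripper_force": force on a finger pad.
Only numpy, scipy, OpenCV 4.12 (cv2) and the standard library are available. Lean on these libraries where they do the work, as an engineer would, in place of code of your own. Each camera call takes 0.05 s, during which the arm holds its last target. There are 200 camera calls.

## Working session

There is one attempt and no reset: what is moved stays moved. The work goes in short steps, Python scripts to look and compute and a tool call to move; the robot and the scene stay as the last step left them, time stands still between calls to the robot, and variables do not carry over. Pictures are saved under pics/ and viewed, at most 10 in all, crops included, and the job is handed in when it is done.

Besides the shell and the picture viewer there is one more tool, called after ">>>" by a JSON object that holds its "method" and its "body", one argument or row to a line. carry_out: Moves the arm, as the interface text tells. Its arguments: {"type":"object","properties":{"commands":{"type":"array"},"force":{"type":"number"}},"required":["commands"]}

```bash
ls; mkdir -p pics
python3 - <<'E'
from workcell import *
import cv2
for n in ["scene","top"]:
    cv2.imwrite(f"pics/{n}0.png",cv2.cvtColor(grab_frame(n),cv2.COLOR_RGB2BGR))
    print(n,camera_model(n))
print(camera_model("wrist"))
print(state())
E
```

```text
pics
scene {'fx': 407.44545967584156, 'fy': 407.44545967584156, 'cx': 281.4112935042626, 'cy': 213.6326097063337, 'dist': array([0.04174319, 0.        , 0.        , 0.        , 0.        ]), 'origin': array([1072.25499613,  -18.35319531,  849.37938183]), 'rotation': array([36.34988436, -0.57608973, 88.58072801])}
top {'fx': 489.05794335774766, 'fy': 489.05794335774766, 'cx': 280.96377487236447, 'cy': 201.68433070979407, 'dist': array([-0.16759857,  0.        ,  0.        ,  0.        ,  0.        ]), 'origin': array([ 229.73506334,   -9.32548141, 1571.11376166]), 'rotation': array([ 10.8360223 ,   0.21706706, -88.52676136])}
{'fx': 289.67228681285775, 'fy': 289.67228681285775, 'cx': 278.37936167216543, 'cy': 212.84690295694008, 'dist': array([-0.05611109,  0.        ,  0.        ,  0.        ,  0.        ]), 'mount': array([[ 3.90330841e-04,  9.70990132e-01,  2.39119241e-01,
         6.61551594e+01],
       [ 9.99999924e-01, -3.73321471e-04, -1.16424535e-04,
         5.12433025e-01],
       [-2.37787279e-05,  2.39119268e-01, -9.70990203e-01,
        -1.91283526e+02],
       [ 0.00000000e+00,  0.00000000e+00,  0.00000000e+00,
         1.00000000e+00]])}
{'time_s': 0.1, 'qpos': array([ 7.26512400e+01,  1.83478043e+01,  8.97007782e+01,  8.74157874e-04,
        7.20423394e+01, -1.14555173e+00]), 'qvel': array([-0.02748874, -0.09724283, -0.07440017,  0.05853609,  0.0023181 ,
        0.06388527]), 'effort': array([ 5.67098614e-04, -4.13329554e+01, -2.32509452e+01,  7.27953343e-02,
        4.20462212e-02, -5.41323777e-05]), 'ee_pos': array([160.29633185, 551.6975675 , 192.59688039]), 'ee_rot': array([-1.79909113e+02, -2.64871804e-03,  1.63796519e+02]), 'force': array([-0.54845929,  0.12691027, -0.47477028]), 'torque': array([-0.00997034,  0.0335696 ,  0.00467191]), 'gripper_force': 0.0, 'gripper_width': 90.89478028233977}
```

View pics/scene0.png

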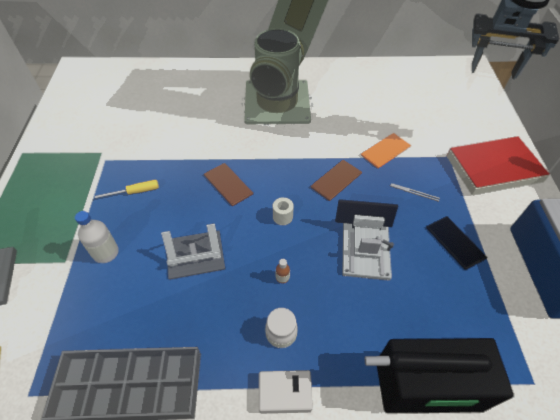

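View pics/top0.png

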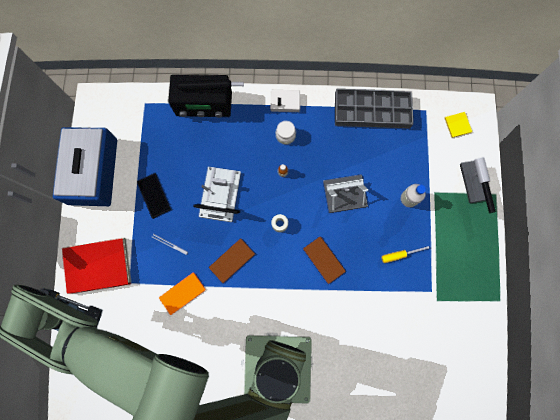

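The scene view shows the phone upright in the clamp at (366,213), also at (217,210) in the top view. The stand is at scene (195,250), top (347,195). What could be mistaken for the phone: the old phone lying flat at scene (455,243), brown slabs at (229,184) and (336,180), and an orange one at (386,150). I choose the upright black one in the clamp and check it in enlarged crops.

```bash
cat > h.py <<'E'
import numpy as np, cv2
from scipy.spatial.transform import Rotation as R
from workcell import state, grab_frame, camera_model
F=np.diag([1,-1,-1.])
def cam(n,st=None):
    c=camera_model(n); K=np.array([[c['fx'],0,c['cx']],[0,c['fy'],c['cy']],[0,0,1]])
    if n=='wrist':
        T=np.eye(4);T[:3,:3]=R.from_euler('xyz',st['ee_rot'],degrees=True).as_matrix();T[:3,3]=st['ee_pos']
        M=T@c['mount'];Rc,o=M[:3,:3],M[:3,3]
    else: Rc,o=R.from_euler('xyz',c['rotation'],degrees=True).as_matrix(),c['origin']
    return K,np.array(c['dist']),Rc@F,np.array(o)   # cv cam->world
def ray(c,uv):
    K,d,Rc,o=c; p=cv2.undistortPoints(np.array([[uv]],float),K,d)[0,0]
    v=Rc@np.array([p[0],p[1],1]);return o,v/np.linalg.norm(v)
def proj(c,P):
    K,d,Rc,o=c; P=np.atleast_2d(np.asarray(P,float))
    return cv2.projectPoints((P-o)@Rc,np.zeros(3),np.zeros(3),K,d)[0][:,0]
def tri(obs):
    A=np.zeros((3,3));b=np.zeros(3)
    for c,uv in obs:
        o,v=ray(c,uv);M=np.eye(3)-np.outer(v,v);A+=M;b+=M@o
    X=np.linalg.solve(A,b);return X,[np.round(proj(c,X)[0]-uv,1) for c,uv in obs]
def atz(c,uv,z):
    o,v=ray(c,uv);return o+v*(z-o[2])/v[2]
E
python3 - <<'E'
from h import *
print(np.round(atz(cam('top'),(217,207),80)),np.round(atz(cam('scene'),(366,203),80)),np.round(atz(cam('top'),(347,195),30)),np.round(atz(cam('scene'),(195,250),30)))
s=cv2.imread('pics/scene0.png');t=cv2.imread('pics/top0.png')
def crop(im,x,y,w=80,h=60):
    return cv2.resize(im[y:y+h,x:x+w] if 0 else im[y:y+75,x:x+100],(400,300),interpolation=cv2.INTER_CUBIC)
a=np.hstack([crop(s,318,200),crop(s,145,215)]);b=np.hstack([crop(t,170,155),crop(t,297,155)])
cv2.imwrite('pics/m.png',np.vstack([a,b]))
E
```

```text
[493. 202.  80.] [478. 207.  80.] [ 552. -208.   30.] [ 571. -199.   30.]
```

View pics/m.png

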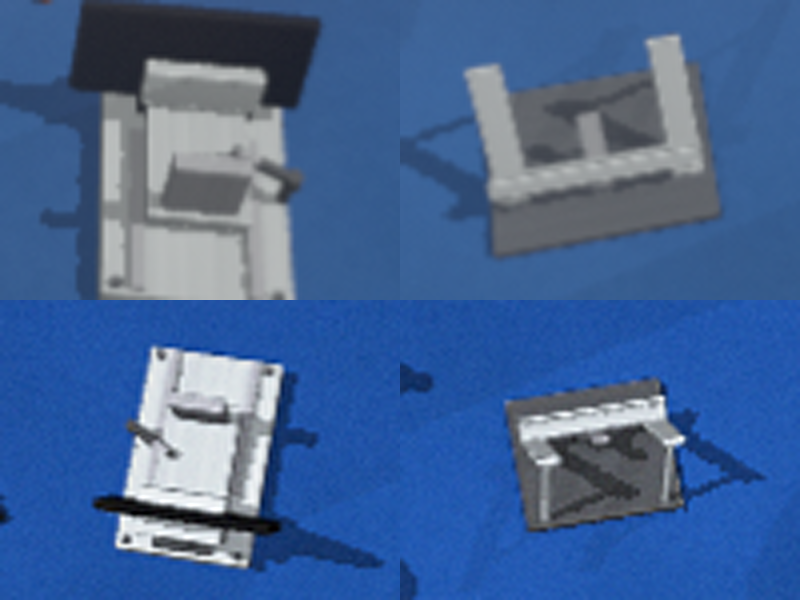

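The crops show a black phone standing in the white clamp with a grey handle, so the choice is confirmed. The clamp's handle is at the +x end and the stand's ledge side faces the scene camera (+x). There is a small lever beside the handle on the +y side. Next: coarse pose fits.

```bash
cat > fit.py <<'E'
from h import *
from scipy.optimize import least_squares
def fit(obs,x0,free=0):
    # obs: (cam, uv, local xyz)
    def res(p):
        r=[]
        for c,uv,L in obs:
            a=np.radians(p[2]);P=[p[0]+np.cos(a)*L[0]-np.sin(a)*L[1],p[1]+np.sin(a)*L[0]+np.cos(a)*L[1],L[2]]
            r+=list(proj(c,P)[0]-uv)
        return np.array(r)
    s=least_squares(lambda p:res(p),x0,x_scale=[10,10,1],loss='soft_l1');return s.x,res(s.x).reshape(-1,2)
E
python3 - <<'E'
from fit import *
t=cam('top');s=cam('scene')
def un(x,y,q):
    ox,oy,bx,by={'sc':(318,200,0,0),'ss':(145,215,400,0),'tc':(170,155,0,300),'ts':(297,155,400,300)}[q]
    return np.array([(x-bx+.5)/4-.5+ox,(y-by+.5)/4-.5+oy])
c12,s12=np.cos(np.radians(12)),np.sin(np.radians(12))
top=lambda y:(-50-70*s12,y,26+70*c12)
C=[(t,un(152,347,'tc'),(85,55,15)),(t,un(284,366,'tc'),(85,-55,15)),(t,un(250,567,'tc'),(-85,-55,15)),(t,un(117,548,'tc'),(-85,55,15)),
 (s,un(83,3,'sc'),top(-70)),(s,un(322,14,'sc'),top(70)),(t,un(95,504,'tc'),top(70)),(t,un(280,525,'tc'),top(-70))]
S=[(t,un(507,402,'ts'),(55,65,8)),(t,un(662,378,'ts'),(55,-65,8)),(t,un(683,505,'ts'),(-55,-65,8)),(t,un(527,530,'ts'),(-55,65,8)),
 (s,un(497,257,'ss'),(55,-65,8)),(s,un(720,213,'ss'),(55,65,8))]
b=92;c=np.cos(np.radians(25));q=np.sin(np.radians(25))
for x,y,L in [(466,70,-59),(503,67,-41),(647,38,41),(680,36,59)]: S.append((s,un(x,y,'ss'),(20-b*q,L,8+b*c)))
for n,o,x0 in [('clamp',C,[510,205,-9]),('stand',S,[560,-205,9])]:
    x,r=fit(o,x0);print(n,np.round(x,1));print(np.round(r,1).tolist())
# triangulated check
print(tri([(s,un(83,3,'sc')),(t,un(280,525,'tc'))]),tri([(s,un(322,14,'sc')),(t,un(95,504,'tc'))]))
E
```

```text
clamp [549.9 201.9  -5.4]
[[0.2, 0.1], [0.1, -0.9], [1.5, -0.4], [1.2, 0.3], [-0.1, -0.5], [0.2, 0.4], [-1.3, 0.2], [-2.8, 0.3]]
stand [ 566.6 -203.9   10.7]
[[-1.0, -1.3], [-1.2, -1.4], [-0.0, -0.9], [-0.0, -0.7], [-0.8, -0.3], [0.4, 0.2], [0.0, -0.8], [-0.9, -1.4], [0.0, -0.3], [-0.2, -1.1]]
(array([480.79065529, 133.86074966,  94.93683107]), [array([-1.9, -0. ]), array([-1.4, -0.2])]) (array([492.97465353, 274.82879658,  96.84269534]), [array([-0.7, -0. ]), array([-0.5, -0.1])])
```

```bash
cat >> h.py <<'E'
def row(pos,phi,tau,st=None):
    "target TCP pos, heading phi of tool y, lean tau -> tool-frame row from the measured pose"
    st=st or state();R0=R.from_euler('xyz',st['ee_rot'],degrees=True)
    t=np.radians(tau);L=np.array([[0,np.cos(t),np.sin(t)],[1,0,0],[0,np.sin(t),-np.cos(t)]])
    R1=R.from_euler('z',phi,degrees=True)*R.from_matrix(L)
    v=(R0.inv()*R1).as_rotvec(degrees=True);d=R0.inv().apply(np.array(pos)-st['ee_pos'])
    return np.round(np.r_[v,d],1).tolist()
E
python3 -c "
from h import *
print(row([560,190,190],-5.4,0))"
```

```text
[-0.1, 0.1, 79.2, -484.8, -235.8, 2.9]
```

>>> {"method": "carry_out", "body": {
  "commands": [
    [0,0,79,-485,-236,3,1],
    [0,0,79,-485,-236,3,1],
    [0,0,79,-485,-236,3,1],
    [0,0,79,-485,-236,3,1],
    [0,0,79,-485,-236,3,1],
    [0,0,79,-485,-236,3,1],
    [0,0,79,-485,-236,3,0],
    [0,0,79,-485,-236,3,0],
    [0,0,79,-485,-236,3,0],
    [0,0,79,-485,-236,3,0],
    [0,0,79,-485,-236,3,0],
    [0,0,79,-485,-236,3,0],
    [0,0,79,-485,-236,3,0],
    [0,0,79,-485,-236,3,0],
    [0,0,79,-485,-236,3,0],
    [0,0,79,-485,-236,3,0]
  ]
}}

```text
time_s: 1.7
ee_pos: [559.5, 191.2, 190.5]
ee_rot: [180.0, -0.0, 84.9]
force: [-0.0, -0.8, 0.5]
gripper_width: 45.6
gripper_force: 0.0
```

Run:
```python
from h import *
import pickle
st=state();im=grab_frame('wrist')
cv2.imwrite('pics/w1.png',cv2.cvtColor(im,cv2.COLOR_RGB2BGR));pickle.dump(st,open('w1.pkl','wb'))
print(st['time_s'],st['ee_pos'],st['ee_rot'],st['gripper_width'])
```

```text
1.7 [559.54135206 191.20078019 190.54968557] [ 1.79998880e+02 -1.30176930e-02  8.48978978e+01] 45.62409514287429
```

View pics/w1.png

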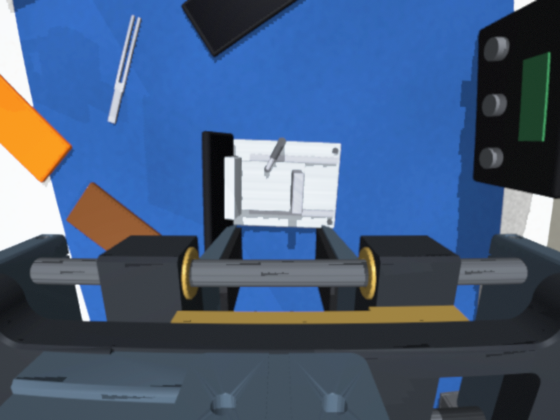

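```bash
python3 -c "
import cv2
i=cv2.imread('pics/w1.png')[120:240,195:355];cv2.imwrite('pics/w1z.png',cv2.resize(i,(800,600),interpolation=cv2.INTER_CUBIC))"
```

```text
(no output)
```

View pics/w1z.png

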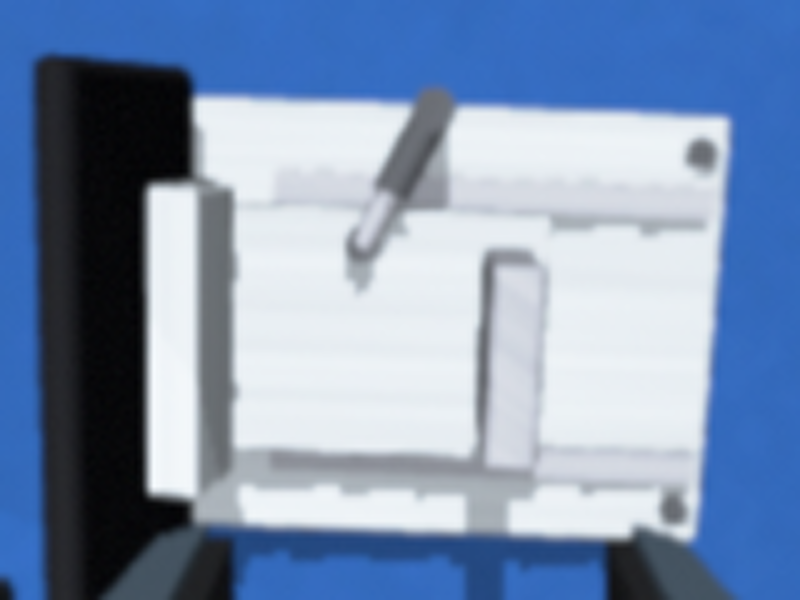

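The zoomed view shows the handle's top centred near zoom (516,366), i.e. pixel (298,193). The lever starts at zoom (360,250), just beyond the handle's +y end towards the jaw. The phone's +y top end is at zoom (57,60). I'll refine the fit and triangulate the handle and phone.

Run:
```python
from fit import *
import pickle
w=cam('wrist',pickle.load(open('w1.pkl','rb')));t=cam('top');s=cam('scene')
z=lambda x,y:np.array([(x+.5)/5-.5+195,(y+.5)/5-.5+120])
def un(x,y,q):
    ox,oy,bx,by={'sc':(318,200,0,0),'tc':(170,155,0,300)}[q]
    return np.array([(x-bx+.5)/4-.5+ox,(y-by+.5)/4-.5+oy])
W=[(w,z(730,118),(85,55,15)),(w,z(695,540),(85,-55,15)),(w,z(520,263),(30,22.5,76.5)),(w,z(510,470),(30,-22.5,76.5))]
T=[(t,un(152,347,'tc'),(85,55,15)),(t,un(284,366,'tc'),(85,-55,15)),(t,un(250,567,'tc'),(-85,-55,15)),(t,un(117,548,'tc'),(-85,55,15))]
for n,o in [('W',W),('T',T),('WT',W+T)]:
    x,r=fit(o,[550,200,-5]);print(n,np.round(x,1),np.round(r,1).tolist())
print('handle wrist @76.5',atz(w,z(516,366),76.5))
print('handle tri w,t,s',tri([(w,z(516,366)),(t,un(198,399,'tc')),(s,un(212,157,'sc'))]), tri([(w,z(516,366)),(s,un(212,157,'sc'))]))
print('phone +y top w+s',tri([(w,z(57,62)),(s,un(322,14,'sc'))]),'at 95',atz(w,z(57,62),95))
print('phone top edge low part at 95',atz(w,z(66,590),95))
print('scene ends at95',atz(s,un(83,3,'sc'),95),atz(s,un(322,14,'sc'),95))
```

```text
W [552.2 206.6  -7.3] [[0.3, -0.5], [0.1, 0.3], [-0.1, 0.1], [-0.3, 0.2]]
T [549.1 204.4  -6.8] [[0.2, -0.0], [-0.1, -0.2], [0.0, 0.2], [-0.1, 0.1]]
WT [551.9 206.1  -6.9] [[-0.2, -0.5], [0.2, 0.3], [-0.4, 0.4], [-0.4, 0.5], [-0.3, -0.8], [-0.5, -1.0], [-0.5, -0.6], [-0.6, -0.8]]
handle wrist @76.5 [582.38290535 203.43069446  76.5       ]
handle tri w,t,s (array([581.39082566, 201.83789143,  79.80507274]), [array([-0.6,  2.1]), array([-0.6,  0. ]), array([0.1, 0.5])]) (array([581.36382045, 202.87266154,  80.40301483]), [array([-0.7,  1.2]), array([0.6, 0.3])])
phone +y top w+s (array([500.57256212, 272.93860576, 106.47843556]), [array([-0.1,  0.2]), array([0.1, 0. ])]) at 95 [497.94785275 273.73884118  95.        ]
phone top edge low part at 95 [484.29651448 167.81894593  95.        ]
scene ends at95 [480.96603411 138.22194119  95.        ] [491.61099732 277.26539484  95.        ]
```

```bash
python3 -c "
from h import *
print(row([581.7,199.5,46],-7.1,0))"
```

```text
[0.0, -0.0, 2.0, 10.3, 21.2, 144.6]
```

>>> {"method": "carry_out", "body": {
  "commands": [
    [0,0,2,10,21,45,0],
    [0,0,2,10,21,85,0],
    [0,0,2,10,21,110,0],
    [0,0,2,10,21,125,0],
    [0,0,2,10,21,135,0],
    [0,0,2,10,21,145,0],
    [0,0,2,10,21,145,0],
    [0,0,2,10,21,145,0]
  ]
}}

```text
time_s: 2.55
ee_pos: [582.6, 198.5, 46.0]
ee_rot: [179.9, -0.0, 82.8]
force: [0.5, -0.4, 0.5]
gripper_width: 45.7
gripper_force: 0.0
```

Run:
```python
from h import *
st=state();print(st['ee_pos'],st['force'])
a=grab_frame('wrist')[150:420,100:460];b=grab_frame('scene')[185:275,318:438]
cv2.imwrite('pics/c1.png',cv2.cvtColor(np.hstack([cv2.resize(a,(400,300)),cv2.resize(b,(400,300),interpolation=cv2.INTER_CUBIC)]),cv2.COLOR_RGB2BGR))
```

```text
[582.57882829 198.50268948  46.01654615] [ 0.48792562 -0.4079101   0.46493972]
```

View pics/c1.png

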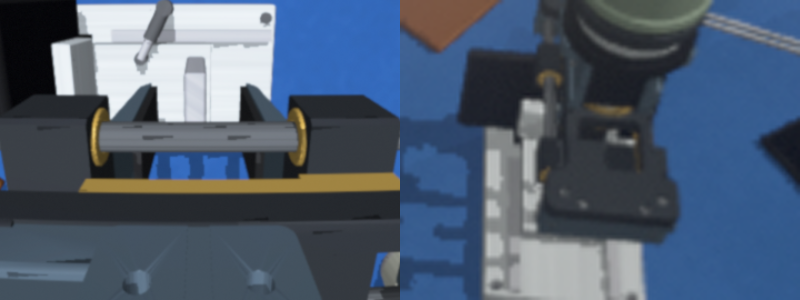

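The handle is between the open fingers, and the lever is clear. Grip it and slide along tool +y, which is clamp +x.

>>> {"method": "carry_out", "body": {
  "commands": [
    [0,0,0,0,0,0,-1],
    [0,0,0,0,0,0,-1],
    [0,0,0,0,0,0,-1],
    [0,0,0,0,0,0,-1],
    [0,0,0,0,0,0,-1],
    [0,0,0,0,0,0,-1]
  ],
  "force": 30
}}

```text
time_s: 3.25
ee_pos: [580.6, 198.4, 45.4]
ee_rot: [-179.8, 0.0, 82.8]
force: [-4.7, 1.2, 4.4]
gripper_width: 11.4
gripper_force: 30.0
```

>>> {"method": "carry_out", "body": {
  "commands": [
    [0,0,0,0,5,0,-1],
    [0,0,0,0,10,0,-1],
    [0,0,0,0,15,0,-1],
    [0,0,0,0,20,0,-1],
    [0,0,0,0,25,0,-1],
    [0,0,0,0,29,0,-1],
    [0,0,0,0,32,0,-1],
    [0,0,0,0,34,0,-1],
    [0,0,0,0,34,0,-1]
  ]
}}

```text
time_s: 4.15
ee_pos: [616.4, 193.9, 45.4]
ee_rot: [180.0, -0.0, 82.8]
force: [2.2, -1.3, -0.3]
gripper_width: 11.7
gripper_force: 30.0
```

Jaw moved 36 mm to its stop. Let go, rise, and look at the phone again.

>>> {"method": "carry_out", "body": {
  "commands": [
    [0,0,0,0,0,0,0],
    [0,0,0,0,0,0,0],
    [0,0,0,0,0,0,0],
    [0,0,0,0,0,0,0],
    [0,0,0,0,0,-40,0],
    [0,0,0,0,0,-85,0],
    [0,0,0,0,0,-130,0],
    [0,0,0,-45,-40,-155,0],
    [0,0,0,-80,-80,-155,0],
    [0,0,0,-80,-115,-155,0],
    [0,0,0,-80,-115,-155,0],
    [0,0,0,-80,-115,-155,0],
    [0,0,0,-80,-115,-155,0]
  ]
}}

```text
time_s: 5.45
ee_pos: [493.0, 129.5, 200.8]
ee_rot: [179.9, -0.0, 82.8]
force: [0.7, 0.1, 0.6]
gripper_width: 45.5
gripper_force: 0.0
```

Run:
```python
from h import *
import pickle
st=state();im=grab_frame('wrist');im2=grab_frame('scene')
cv2.imwrite('pics/w2.png',cv2.cvtColor(im,cv2.COLOR_RGB2BGR));pickle.dump(st,open('w2.pkl','wb'))
cv2.imwrite('pics/s2.png',cv2.cvtColor(im2,cv2.COLOR_RGB2BGR))
print(st['time_s'],st['ee_pos'],st['ee_rot'])
w=cam('wrist',st);p=proj(w,[489,205,95])[0];print(p,proj(w,[497,274,95]),proj(w,[480,136,95]))
x,y=int(p[0])-100,60
a=cv2.resize(im[y:y+200,x:x+200],(600,600),interpolation=cv2.INTER_CUBIC)
b=cv2.resize(im2[190:290,333:403],(200,286))
b=np.vstack([b,np.zeros((314,200,3),np.uint8)])
cv2.imwrite('pics/m2.png',cv2.cvtColor(np.hstack([a,b]),cv2.COLOR_RGB2BGR));print(x,y)
```

```text
5.45 [493.04828906 129.49987799 200.78802725] [ 1.79896091e+02 -4.64636135e-02  8.28066979e+01]
[263.74953459 134.60666251] [[262.32914303  59.70620199]] [[264.19113636 203.08537636]]
163 60
```

View pics/m2.png

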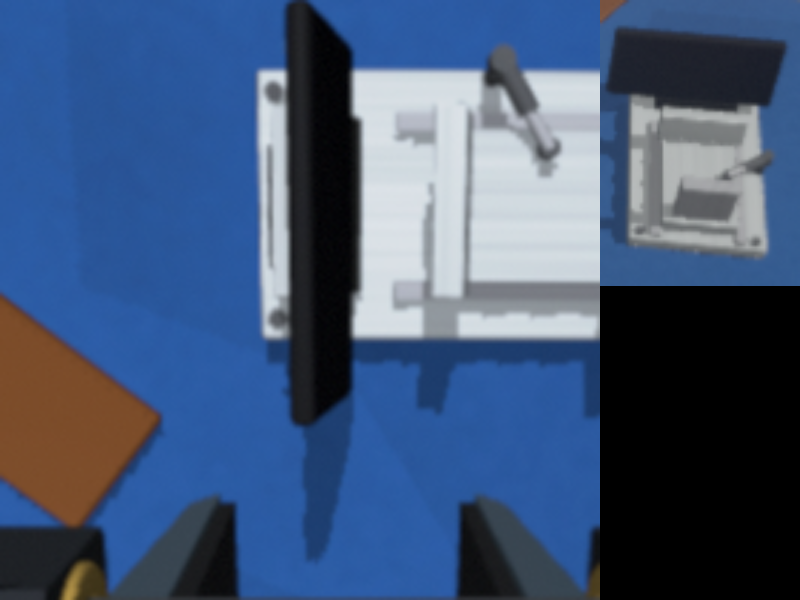

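The jaw stays open by itself. The phone still leans on the fixed jaw, with its top edge from zoom (299,4) to (306,420), i.e. pixels (262,61) to (265,200).

Run:
```python
from h import *
import pickle
w1=cam('wrist',pickle.load(open('w1.pkl','rb')));w2=cam('wrist',pickle.load(open('w2.pkl','rb')));s=cam('scene')
z2=lambda x,y:np.array([(x+.5)/3-.5+163,(y+.5)/3-.5+60])
z1=lambda x,y:np.array([(x+.5)/5-.5+195,(y+.5)/5-.5+120])
us=lambda x,y:np.array([(x+.5)/4-.5+318,(y+.5)/4-.5+200])
A,B=z2(300,4),z2(306,421)
print('+y',tri([(w1,z1(57,60)),(w2,A)]),tri([(w2,A),(s,us(322,12))]),atz(w2,A,94.5))
print('-y',tri([(w2,B),(s,us(83,2))]),atz(w2,B,94.5))
a,b=atz(w2,A,94.5),atz(w2,B,94.5);print('len',np.linalg.norm(a-b),'mid',(a+b)/2,'yaw',np.degrees(np.arctan2(-(a-b)[0],(a-b)[1])))
# jaw left base corners z15
for q in [(258,70),(265,337)]: print(atz(w2,z2(*q),15))
```

```text
+y (array([496.94198455, 274.26805183,  89.99321953]), [array([0.2, 0.1]), array([-0.2, -0.2])]) (array([497.59733161, 272.02364928, 104.63561224]), [array([ 0.1, -2. ]), array([-0.8,  0. ])]) [497.15436041 272.94351341  94.5       ]
-y (array([480.67668582, 138.72832993,  95.13510297]), [array([-0.2,  0.5]), array([0.2, 0.1])]) [480.90613061 139.10457256  94.5       ]
len 134.82161199331017 mid [489.03024551 206.02404298  94.5       ] yaw -6.921912615000956
[475.49828874 270.68143657  15.        ]
[462.67706337 162.78183869  15.        ]
```

```bash
python3 -c "
from h import *
print(row([477.9,207.4,147.3],-7,12))"
```

```text
[-12.0, -0.0, -0.2, 75.4, -24.9, 53.0]
```

>>> {"method": "carry_out", "body": {
  "commands": [
    [-12,0,0,35,-12,0,0],
    [-12,0,0,75,-25,20,0],
    [-12,0,0,75,-25,45,0],
    [-12,0,0,75,-25,53,0],
    [-12,0,0,75,-25,53,0],
    [-12,0,0,75,-25,53,0],
    [-12,0,0,75,-25,53,0]
  ]
}}

```text
time_s: 6.25
ee_pos: [477.9, 206.3, 148.5]
ee_rot: [167.9, -0.1, 82.7]
force: [-0.1, 0.3, -0.1]
gripper_width: 45.9
gripper_force: 0.0
```

```bash
python3 -c "
from h import *
print(row([494.4,205.3,69.1],-7,12))"
```

```text
[0.1, -0.0, -0.3, 1.0, -0.6, 81.0]
```

>>> {"method": "carry_out", "body": {
  "commands": [
    [0,0,0,1,0,30,0],
    [0,0,0,1,0,55,0],
    [0,0,0,1,0,70,0],
    [0,0,0,1,0,80,0],
    [0,0,0,1,0,81,0],
    [0,0,0,1,0,81,0],
    [0,0,0,1,0,81,0]
  ]
}}

```text
time_s: 6.95
ee_pos: [493.9, 205.7, 69.2]
ee_rot: [167.9, -0.1, 82.8]
force: [-0.7, -0.3, 1.3]
gripper_width: 45.6
gripper_force: 0.0
```

Run:
```python
from h import *
st=state();print(st['ee_pos'],st['force'])
a=grab_frame('wrist')[60:330,100:460];b=grab_frame('scene')[185:275,318:438]
cv2.imwrite('pics/c2.png',cv2.cvtColor(np.hstack([cv2.resize(a,(400,300)),cv2.resize(b,(400,300),interpolation=cv2.INTER_CUBIC)]),cv2.COLOR_RGB2BGR))
```

```text
[493.92527964 205.7478214   69.21038018] [-0.74263017 -0.29562545  1.29391396]
```

View pics/c2.png

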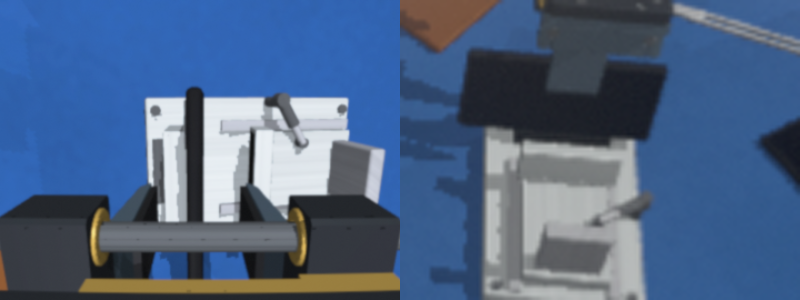

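The phone's edge is in line with the tool and between the fingers. Grip gently, then lift.

>>> {"method": "carry_out", "body": {
  "commands": [
    [0,0,0,0,-1,0,-1],
    [0,0,0,0,-1,0,-1],
    [0,0,0,0,-1,0,-1],
    [0,0,0,0,-1,0,-1],
    [0,0,0,0,-1,0,-1],
    [0,0,0,0,-1,0,-1],
    [0,0,0,0,-1,0,-1]
  ],
  "force": 25
}}

```text
time_s: 7.75
ee_pos: [492.2, 205.6, 67.9]
ee_rot: [168.0, -0.0, 82.8]
force: [0.1, 0.4, -0.2]
gripper_width: 8.4
gripper_force: 25.0
```

>>> {"method": "carry_out", "body": {
  "commands": [
    [0,0,0,0,0,-5,-1],
    [0,0,0,0,0,-15,-1],
    [0,0,0,0,0,-30,-1],
    [0,0,0,0,0,-50,-1],
    [0,0,0,0,0,-75,-1],
    [0,0,0,0,0,-105,-1],
    [0,0,0,0,0,-130,-1],
    [0,0,0,0,0,-150,-1],
    [0,0,0,0,0,-155,-1],
    [0,0,0,0,0,-155,-1]
  ]
}}

```text
time_s: 8.75
ee_pos: [460.1, 209.7, 220.2]
ee_rot: [167.9, -0.1, 82.8]
force: [0.2, 1.2, -3.2]
gripper_width: 8.6
gripper_force: 25.0
```

```bash
python3 -c "
from h import *
print(row([480,-250,230],10.7,12))
st=state();print(st['force'],st['gripper_width'])"
```

```text
[0.1, 3.7, -17.5, -453.6, 77.8, 6.2]
[ 0.20177674  1.16066684 -3.15454828] 8.619096386912902
```

>>> {"method": "carry_out", "body": {
  "commands": [
    [0,0.5,-3,-30,5,1,-1],
    [0,1,-6,-70,12,2,-1],
    [0,2,-9,-115,20,3,-1],
    [0,2.5,-12,-160,28,4,-1],
    [0,3,-15,-205,36,4,-1],
    [0,3.7,-17.5,-250,43,5,-1],
    [0,3.7,-17.5,-295,51,6,-1],
    [0,3.7,-17.5,-340,58,6,-1],
    [0,3.7,-17.5,-380,65,6,-1],
    [0,3.7,-17.5,-415,72,6,-1],
    [0,3.7,-17.5,-440,76,6,-1],
    [0,3.7,-17.5,-454,78,6,-1],
    [0,3.7,-17.5,-454,78,6,-1],
    [0,3.7,-17.5,-454,78,6,-1],
    [0,3.7,-17.5,-454,78,6,-1]
  ]
}}

```text
time_s: 10.25
ee_pos: [480.0, -249.0, 229.5]
ee_rot: [168.0, -0.1, 100.8]
force: [-0.6, -0.3, -1.1]
gripper_width: 9.0
gripper_force: 25.0
```

Run:
```python
from h import *
import pickle
st=state();im=grab_frame('wrist');im2=grab_frame('scene')
pickle.dump(st,open('w3.pkl','wb'))
print(st['time_s'],st['ee_pos'],st['ee_rot'],st['force'])
cv2.imwrite('pics/w3.png',cv2.cvtColor(im,cv2.COLOR_RGB2BGR));cv2.imwrite('pics/s3.png',cv2.cvtColor(im2,cv2.COLOR_RGB2BGR))
w=cam('wrist',st);a=np.radians(10.7)
for L in [(55,65,8),(55,-65,8),(-55,65,8),(-55,-65,8)]:
    print(proj(w,[566.6+np.cos(a)*L[0]-np.sin(a)*L[1],-203.9+np.sin(a)*L[0]+np.cos(a)*L[1],8])[0].round())
b=cv2.resize(im2[150:290,140:260],(240,280),interpolation=cv2.INTER_CUBIC);b=np.vstack([b,np.zeros((140,240,3),np.uint8)])
cv2.imwrite('pics/m3.png',cv2.cvtColor(np.hstack([im,b]),cv2.COLOR_RGB2BGR))
```

```text
10.25 [ 480.00917467 -248.98648509  229.50843048] [ 1.68034172e+02 -5.10166988e-02  1.00763426e+02] [-0.64424307 -0.25177095 -1.10300493]
[346. 124.]
[341. 211.]
[272. 123.]
[272. 214.]
```

View pics/m3.png

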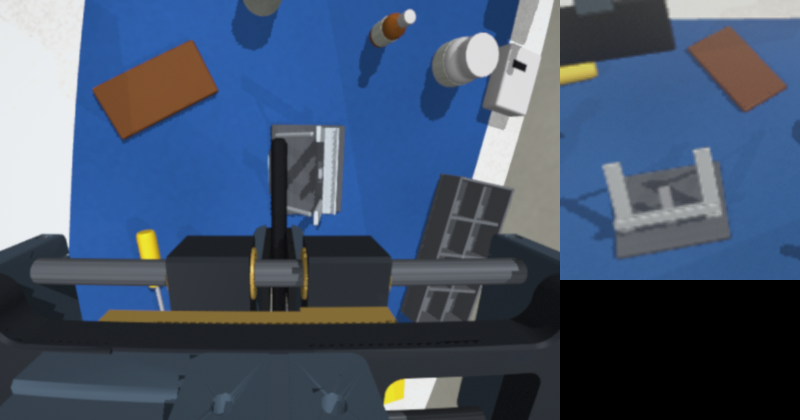

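The phone is in the hand, seen edge-on in the wrist view. The stand base spans wrist pixels (272,125) to (344,126) to (339,213), with the ledge bar at column ~329. The scene view shows both strips, with strip tops at (613,165) and (703,152) in the montage. I'll refine numerically from here to save pictures.

```bash
cat > st.py <<'E'
from fit import *
def edges(im,c,pose):
    "refine base front corners + +y/-y side edges around the predicted pose by maximal blue-ness step"
    x0,y0,a=pose[0],pose[1],np.radians(pose[2])
    W=lambda L:np.array([x0+np.cos(a)*L[0]-np.sin(a)*L[1],y0+np.sin(a)*L[0]+np.cos(a)*L[1],L[2]])
    f=cv2.GaussianBlur(im,(0,0),.8).astype(np.float32);blue=f[...,2]-f[...,0]   # RGB
    out=[]
    def samp(L,n):
        ts=np.arange(-9,9.01,.5);P=np.array([W(np.array(L)+t*np.array(n)) for t in ts]);uv=proj(c,P).astype(np.float32)
        v=cv2.remap(blue,uv[None,:,0],uv[None,:,1],cv2.INTER_LINEAR)[0]
        g=np.gradient(v);k=int(np.argmax(g[1:-1]))+1
        if g[k]<3: return
        d=(g[k+1]-g[k-1])/(2*(2*g[k]-g[k+1]-g[k-1])+1e-9)
        out.append((L,n,ts[k]+.5*np.clip(d,-1,1),g[k]))
    for y in np.arange(-58,59,6): samp((55,y,8),(1,0,0))
    for x in np.arange(30,51,4): samp((x,65,8),(0,1,0));samp((x,-65,8),(0,-1,0))
    return out
def refine(im,c,pose):
    for _ in range(4):
        E=edges(im,c,pose)
        r=lambda p:np.array([n[0]*(p[0]-L[1]*p[2])+n[1]*(p[1]+L[0]*p[2])-t for L,n,t,g in E])
        s=least_squares(r,[0,0,0],loss='soft_l1');a=np.radians(pose[2])
        pose=np.array([pose[0]+np.cos(a)*s.x[0]-np.sin(a)*s.x[1],pose[1]+np.sin(a)*s.x[0]+np.cos(a)*s.x[1],pose[2]+np.degrees(s.x[2])])
    return pose,np.std(s.fun),len(E)
E
python3 - <<'E'
from st import *
import pickle
rd=lambda f:cv2.cvtColor(cv2.imread(f),cv2.COLOR_BGR2RGB)
p=[566.6,-203.9,10.7]
print('w',refine(rd('pics/w3.png'),cam('wrist',pickle.load(open('w3.pkl','rb'))),p))
for f in ['s3','scene0']: print(f,refine(rd(f'pics/{f}.png'),cam('scene'),p))
print('top',refine(rd('pics/top0.png'),cam('top'),p))
E
```

```text
w (array([ 565.53465959, -206.41164877,   10.79307542]), np.float64(1.0892876727656167), 32)
s3 (array([ 568.74993777, -203.95108569,   10.48967421]), np.float64(0.844549191924593), 32)
scene0 (array([ 568.71901883, -203.8145645 ,   10.44936561]), np.float64(0.8214401388607917), 32)
top (array([ 563.06548745, -204.97121255,   10.91134718]), np.float64(1.1170186031897626), 32)
```

```bash
cat >> h.py <<'E'
STAND=[564.5,-205.4,10.7]
def place(h,d,e=0,st=STAND):
    t=np.radians(25);u=np.array([-np.sin(t),0,np.cos(t)]);n=np.array([np.cos(t),0,np.sin(t)])
    L=np.array([20,-e,8])+(h+43)*u+(d+4.5)*n
    return R.from_euler('z',st[2],degrees=True).apply(L)+[st[0],st[1],0]
E
python3 - <<'E'
from h import *
import pickle
im=cv2.cvtColor(cv2.imread('pics/w3.png'),cv2.COLOR_BGR2GRAY).astype(float)
st=pickle.load(open('w3.pkl','rb'));c=cam('wrist',st);R0=R.from_euler('xyz',st['ee_rot'],degrees=True)
T=lambda p:proj(c,R0.apply(p)+st['ee_pos'])[0].round(1)
for e in (0,-2,-4): print(e,T([70+e,0,-27]),T([70+e,0,43]))
print('sides',T([60,-4.5,-27]),T([60,4.5,-27]))
print(im[130:146,276:284:2].T.astype(int).tolist())
for r in (150,165): print(r,im[r,262:296].astype(int).tolist())
print(row(place(70,12,0),10.7,25), place(70,12))
E
```

```text
0 [276.7 136.3] [277.2 138. ]
-2 [276.7 140.1] [277.2 140.6]
-4 [276.7 143.8] [277.2 143.2]
sides [268.6 154.8] [284.8 154.8]
[[91, 91, 97, 118, 138, 131, 109, 84, 47, 29, 27, 31, 31, 32, 32, 33], [95, 96, 105, 129, 144, 134, 114, 85, 47, 28, 29, 30, 30, 32, 31, 31], [96, 99, 111, 132, 144, 133, 113, 84, 47, 28, 30, 30, 30, 30, 30, 31], [97, 99, 112, 132, 143, 132, 112, 88, 56, 32, 28, 29, 30, 28, 30, 28]]
150 [87, 89, 89, 88, 87, 84, 80, 67, 52, 29, 19, 24, 27, 31, 32, 33, 32, 31, 31, 29, 30, 29, 26, 24, 30, 56, 83, 88, 89, 91, 91, 90, 88, 90]
165 [82, 83, 82, 83, 88, 111, 134, 102, 63, 32, 20, 22, 27, 29, 32, 32, 31, 31, 32, 31, 30, 28, 27, 25, 37, 64, 87, 92, 93, 93, 87, 74, 67, 65]
[-13.0, -0.0, 0.1, 27.3, 53.1, 126.3] [ 551.92080215 -207.77686411  117.38598125]
```

```bash
python3 -c "
from h import *
print(row(place(140,12),10.7,25), place(140,12))"
```

```text
[-13.0, -0.0, 0.1, 27.3, 37.3, 58.1] [ 522.85189431 -213.26949127  180.82752635]
```

>>> {"method": "carry_out", "body": {
  "commands": [
    [-6,0,0,13,20,15,-1],
    [-13,0,0,27,37,30,-1],
    [-13,0,0,27,37,50,-1],
    [-13,0,0,27,37,58,-1],
    [-13,0,0,27,37,58,-1],
    [-13,0,0,27,37,58,-1],
    [-13,0,0,27,37,58,-1]
  ]
}}

```text
time_s: 11.05
ee_pos: [523.6, -215.5, 182.1]
ee_rot: [154.9, 0.1, 100.7]
force: [-0.1, -0.4, -1.6]
gripper_width: 8.6
gripper_force: 25.0
```

Run:
```python
from st import *
st=state();im=grab_frame('wrist');c=cam('wrist',st)
print(st['ee_pos'],st['ee_rot'],st['force'],refine(im,c,STAND))
print(row(place(72,12),10.7,25))
```

```text
[ 523.58253411 -215.50580637  182.0943999 ] [1.54907070e+02 1.11533500e-01 1.00699942e+02] [-0.06521881 -0.38306991 -1.55959255] (array([ 564.52801109, -202.19513458,   11.13091338]), np.float64(1.0360782033165923), 26)
[0.1, 0.1, 0.0, 2.4, -0.7, 68.9]
```

>>> {"method": "carry_out", "body": {
  "commands": [
    [0,0,0,3,0,15,-1],
    [0,0,0,3,0,30,-1],
    [0,0,0,3,0,45,-1],
    [0,0,0,3,0,57,-1],
    [0,0,0,3,0,65,-1],
    [0,0,0,3,0,69,-1],
    [0,0,0,3,0,69,-1],
    [0,0,0,3,0,69,-1]
  ]
}}

```text
time_s: 11.9
ee_pos: [551.0, -206.9, 118.7]
ee_rot: [155.0, 0.0, 100.7]
force: [0.5, 0.2, -1.5]
gripper_width: 8.9
gripper_force: 25.0
```

```bash
cat > now.py <<'E'
from h import *
import sys
st=state()
R0=R.from_euler('xyz',st['ee_rot'],degrees=True)
d=R.from_euler('z',-STAND[2],degrees=True).apply(st['ee_pos']-[*STAND[:2],0])-[20,0,8];t=np.radians(25)
print('t %.2f'%st['time_s'],'h %.1f d %.1f y %.1f'%(d@[-np.sin(t),0,np.cos(t)]-43,d@[np.cos(t),0,np.sin(t)]-4.5,d[1]),'force tool',R0.inv().apply(st['force']).round(1),'torque',R0.inv().apply(st['torque']).round(2),'w %.1f'%st['gripper_width'])
E
python3 now.py
```

```text
t 11.90 h 71.5 d 11.9 y 1.0 force tool [ 0.1 -0.2  1.6] torque [ 0.5  -0.06 -0.02] w 8.9
```

>>> {"method": "carry_out", "body": {
  "commands": [
    [0,0,0,0,-2,0,-1],
    [0,0,0,0,-4,0,-1],
    [0,0,0,0,-6,0,-1],
    [0,0,0,0,-7,0,-1],
    [0,0,0,0,-7,0,-1]
  ]
}}

```text
time_s: 12.4
ee_pos: [545.0, -207.9, 115.8]
ee_rot: [154.9, 0.0, 100.7]
force: [1.5, 2.2, -0.0]
gripper_width: 8.6
gripper_force: 25.0
```

```bash
python3 now.py
```

```text
t 12.40 h 71.5 d 5.1 y 1.1 force tool [1.9 1.7 0.8] torque [-0.09  0.09 -0.08] w 8.6
```

>>> {"method": "carry_out", "body": {
  "commands": [
    [0,0,0,0,-1,0,-1],
    [0,0,0,0,-2,0,-1],
    [0,0,0,0,-2,0,-1]
  ]
}}

```text
time_s: 12.7
ee_pos: [543.6, -208.4, 115.3]
ee_rot: [154.9, 0.1, 100.7]
force: [3.6, 2.0, 2.0]
gripper_width: 8.6
gripper_force: 25.3
```

```bash
python3 now.py
```

```text
t 12.70 h 71.6 d 3.5 y 0.9 force tool [ 1.3  4.4 -0.2] torque [-0.68  0.29 -0.12] w 8.6
```

Contact with the backrest felt at about d = 5 on my scale. Back off and lower towards the ledge.

>>> {"method": "carry_out", "body": {
  "commands": [
    [0,0,0,0,2.5,0,-1],
    [0,0,0,0,5,0,-1],
    [0,0,0,0,5,6,-1],
    [0,0,0,0,5,12,-1],
    [0,0,0,0,5,18,-1],
    [0,0,0,0,5,22,-1],
    [0,0,0,0,5,22,-1]
  ]
}}

```text
time_s: 13.4
ee_pos: [556.0, -205.3, 95.5]
ee_rot: [155.1, -0.1, 100.7]
force: [0.5, 0.4, -2.7]
gripper_width: 9.0
gripper_force: 25.0
```

```bash
python3 now.py
```

```text
t 13.40 h 48.3 d 6.8 y 1.7 force tool [ 0.3 -0.6  2.7] torque [ 0.54 -0.07 -0.01] w 9.0
```

>>> {"method": "carry_out", "body": {
  "commands": [
    [0,0,0,0,1.5,2,-1],
    [0,0,0,0,1.5,4,-1],
    [0,0,0,0,1.5,5,-1]
  ]
}}

```text
time_s: 13.7
ee_pos: [559.9, -205.0, 92.7]
ee_rot: [155.0, 0.0, 100.7]
force: [0.6, 0.7, -2.2]
gripper_width: 8.9
gripper_force: 25.0
```

```bash
python3 now.py
```

```text
t 13.70 h 44.1 d 9.1 y 1.2 force tool [ 0.6 -0.3  2.3] torque [ 0.51 -0.1  -0.03] w 8.9
```

>>> {"method": "carry_out", "body": {
  "commands": [
    [0,0,0,0,-0.7,2,-1],
    [0,0,0,0,-0.7,4,-1],
    [0,0,0,0,-0.7,5,-1],
    [0,0,0,0,-0.7,5,-1]
  ]
}}

```text
time_s: 14.1
ee_pos: [561.2, -204.7, 87.7]
ee_rot: [155.0, 0.0, 100.7]
force: [0.5, -0.7, -2.5]
gripper_width: 8.9
gripper_force: 25.0
```

```bash
python3 now.py
```

```text
t 14.10 h 39.0 d 8.2 y 1.3 force tool [-0.8 -0.7  2.4] torque [ 0.55 -0.1  -0.01] w 8.9
```

>>> {"method": "carry_out", "body": {
  "commands": [
    [0,0,0,0,0,2,-1],
    [0,0,0,0,0,4,-1],
    [0,0,0,0,0,5,-1],
    [0,0,0,0,0,5,-1]
  ]
}}

```text
time_s: 14.5
ee_pos: [563.3, -204.2, 83.1]
ee_rot: [155.0, -0.0, 100.7]
force: [0.3, 0.1, -1.0]
gripper_width: 8.8
gripper_force: 25.0
```

```bash
python3 now.py
```

```text
t 14.50 h 34.0 d 8.2 y 1.4 force tool [ 0.  -0.2  1. ] torque [ 0.5  -0.11 -0.05] w 8.8
```

>>> {"method": "carry_out", "body": {
  "commands": [
    [0,0,0,0,0,2,-1],
    [0,0,0,0,0,3,-1],
    [0,0,0,0,0,3,-1]
  ]
}}

```text
time_s: 14.8
ee_pos: [564.5, -204.0, 80.4]
ee_rot: [155.0, 0.0, 100.7]
force: [0.8, 0.4, -1.8]
gripper_width: 9.1
gripper_force: 25.0
```

```bash
python3 now.py
```

```text
t 14.80 h 31.0 d 8.2 y 1.4 force tool [0.2 0.  2. ] torque [ 0.48 -0.07 -0.04] w 9.1
```

>>> {"method": "carry_out", "body": {
  "commands": [
    [0,0,0,0,0,2,-1],
    [0,0,0,0,0,4,-1],
    [0,0,0,0,0,4,-1]
  ]
}}

```text
time_s: 15.1
ee_pos: [566.1, -203.7, 76.7]
ee_rot: [155.0, -0.0, 100.7]
force: [-0.0, -0.5, -2.3]
gripper_width: 8.6
gripper_force: 25.0
```

```bash
python3 now.py
```

```text
t 15.10 h 26.9 d 8.1 y 1.4 force tool [-0.5 -1.1  2. ] torque [ 0.51 -0.07 -0.  ] w 8.6
```

>>> {"method": "carry_out", "body": {
  "commands": [
    [0,0,0,0,0,2,-1],
    [0,0,0,0,0,4,-1],
    [0,0,0,0,0,4,-1]
  ]
}}

```text
time_s: 15.4
ee_pos: [567.8, -203.4, 73.1]
ee_rot: [155.0, -0.0, 100.7]
force: [-0.6, -1.0, -2.0]
gripper_width: 8.5
gripper_force: 25.0
```

```bash
python3 now.py
```

```text
t 15.40 h 22.9 d 8.1 y 1.4 force tool [-0.9 -1.5  1.5] torque [ 0.54 -0.07 -0.08] w 8.5
```

>>> {"method": "carry_out", "body": {
  "commands": [
    [0,0,0,0,0,2,-1],
    [0,0,0,0,0,4,-1],
    [0,0,0,0,0,4,-1]
  ]
}}

```text
time_s: 15.7
ee_pos: [569.7, -203.2, 69.8]
ee_rot: [155.0, 0.0, 100.7]
force: [-1.6, 0.5, 1.3]
gripper_width: 8.8
gripper_force: 25.0
```

```bash
python3 now.py
```

```text
t 15.70 h 19.2 d 8.5 y 1.2 force tool [ 0.8 -0.8 -1.9] torque [ 0.48 -0.02 -0.02] w 8.8
```

>>> {"method": "carry_out", "body": {
  "commands": [
    [0,0,0,0,0,1,-1],
    [0,0,0,0,0,1.5,-1],
    [0,0,0,0,0,1.5,-1]
  ]
}}

```text
time_s: 16.0
ee_pos: [570.3, -203.2, 68.7]
ee_rot: [155.0, 0.0, 100.7]
force: [-2.2, -0.8, 2.2]
gripper_width: 8.7
gripper_force: 25.0
```

```bash
python3 now.py
python3 - <<'E'
from h import *
im=grab_frame('scene');w=grab_frame('wrist')
a=cv2.resize(im[200:290,140:240],(400,360),interpolation=cv2.INTER_CUBIC);cv2.imwrite('pics/s4.png',cv2.cvtColor(im,cv2.COLOR_RGB2BGR));cv2.imwrite('pics/w4.png',cv2.cvtColor(w,cv2.COLOR_RGB2BGR))
E
```

```text
t 16.00 h 17.9 d 8.6 y 1.1 force tool [-0.4 -1.2 -2.9] torque [0.52 0.01 0.02] w 8.7
```

Ledge contact confirmed: about 5 N change, rising at the spring's rate. Now ease the phone back against the backrest.

>>> {"method": "carry_out", "body": {
  "commands": [
    [0,0,0,0,-1,0,-1],
    [0,0,0,0,-2,0,-1],
    [0,0,0,0,-2.5,0,-1],
    [0,0,0,0,-2.5,0,-1]
  ]
}}

```text
time_s: 16.5
ee_pos: [568.5, -203.7, 67.9]
ee_rot: [154.9, 0.0, 100.7]
force: [1.2, 1.3, 3.2]
gripper_width: 8.5
gripper_force: 25.2
```

```bash
python3 now.py
python3 - <<'E'
from h import *
im=grab_frame('scene');w=grab_frame('wrist')
a=cv2.resize(im[195:285,140:240],(400,360),interpolation=cv2.INTER_CUBIC);b=cv2.resize(w[60:330,130:430],(400,360))
cv2.imwrite('pics/m5.png',cv2.cvtColor(np.hstack([a,b]),cv2.COLOR_RGB2BGR))
E
```

```text
t 16.50 h 17.9 d 6.5 y 1.0 force tool [ 1.   2.7 -2.3] torque [-0.28  0.15 -0.02] w 8.5
```

View pics/m5.png

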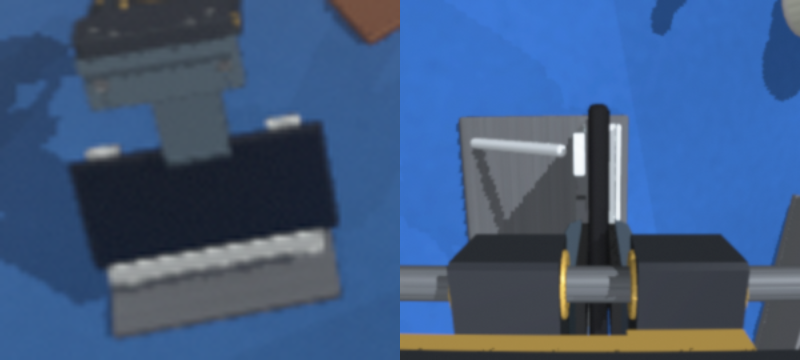

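The phone sits behind the ledge's lip, against both strips (strip tops at (102,152) and (284,121), phone's top corners at (70,165) and (322,122)), centred to about 1 mm, screen outward. Let go and retreat along the tool.

>>> {"method": "carry_out", "body": {
  "commands": [
    [0,0,0,0,0,0,-0.8],
    [0,0,0,0,0,0,-0.7],
    [0,0,0,0,0,0,-0.5],
    [0,0,0,0,0,0,-0.4],
    [0,0,0,0,0,0,-0.4],
    [0,0,0,0,0,0,-0.4]
  ]
}}

```text
time_s: 17.2
ee_pos: [567.7, -203.4, 67.1]
ee_rot: [155.0, 0.0, 100.7]
force: [-0.2, 0.4, 0.3]
gripper_width: 27.2
gripper_force: 0.0
```

```bash
python3 now.py
```

```text
t 17.20 h 17.5 d 5.5 y 1.3 force tool [ 0.4 -0.  -0.3] torque [ 0.31 -0.09  0.03] w 27.2
```

>>> {"method": "carry_out", "body": {
  "commands": [
    [0,0,0,0,0,-6,-0.4],
    [0,0,0,0,0,-16,-0.4],
    [0,0,0,0,0,-30,-0.4],
    [0,0,0,0,0,-50,-0.4],
    [0,0,0,0,0,-75,-0.4],
    [0,0,0,0,0,-105,-0.4],
    [0,0,0,0,0,-130,-0.4],
    [0,0,0,0,0,-150,-0.4],
    [0,0,0,0,0,-150,-0.4],
    [0,0,0,0,0,-150,-0.4],
    [0,0,0,0,0,-150,-0.4],
    [0,0,0,0,0,-150,-0.4]
  ]
}}

```text
time_s: 18.4
ee_pos: [505.3, -214.7, 202.1]
ee_rot: [155.1, -0.1, 100.7]
force: [0.4, -0.3, 0.7]
gripper_width: 27.5
gripper_force: 0.0
```

```bash
python3 now.py
python3 - <<'E'
from h import *
b=cv2.cvtColor(cv2.imread('pics/scene0.png'),cv2.COLOR_BGR2RGB)
im=grab_frame('scene');cv2.imwrite('pics/s6.png',cv2.cvtColor(im,cv2.COLOR_RGB2BGR))
# dark phone blob near the stand, and clamp/bystander changes
c=cam('scene')
m=((im.max(2)<60)).astype(np.uint8);m[:190]=0;m[300:]=0;m[:,:135]=0;m[:,260:]=0
n,l,s,_=cv2.connectedComponentsWithStats(m);k=1+np.argmax(s[1:,4]);print(s[k])
q,_=cv2.findContours((l==k).astype(np.uint8),0,2);r=cv2.approxPolyDP(q[0],4,True)[:,0];print('phone corners',r.tolist())
t=np.radians(25);u=np.array([-np.sin(t),0,np.cos(t)]);nn=np.array([np.cos(t),0,np.sin(t)])
for h in (20,90):
  for y in (-70,70):
    print('pred',h,y,proj(c,R.from_euler('z',STAND[2],degrees=True).apply(np.array([20,y,8])+h*u+9*nn)+[567,-204,0])[0].round(1))
d=np.abs(im.astype(int)-b).max(2);d=(cv2.GaussianBlur(d.astype(np.uint8),(0,0),2)>30).astype(np.uint8)
n,l,s,ce=cv2.connectedComponentsWithStats(d)
print([(x.tolist()) for x in s[1:] if x[4]>40])
E
```

```text
t 18.40 h 166.7 d 5.1 y 1.8 force tool [-0.3  0.6 -0.5] torque [ 0.34 -0.07  0.02] w 27.5
[ 159  226   65   35 1525]
phone corners [[219, 226], [159, 236], [164, 260], [222, 250]]
pred 20 -70 [162.9 261.1]
pred 20 70 [224.2 250.2]
pred 90 -70 [155.9 235.2]
pred 90 70 [219.6 224.5]
[[0, 0, 259, 232, 15776], [271, 0, 12, 28, 210], [297, 0, 36, 104, 2235], [470, 0, 90, 77, 3649], [268, 110, 144, 29, 1815], [256, 113, 25, 9, 166], [335, 199, 64, 73, 2623], [317, 223, 19, 7, 56], [155, 224, 70, 38, 1953], [137, 255, 19, 10, 45]]
```

```bash
python3 -c "
import workcell
print(workcell.workorder.job_done())"
```

```text
the job is handed in; nothing more can be done
None
```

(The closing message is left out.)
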